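# Hang the cup basket on the rinse lift and let it down

### The job

Pick the wire cup basket up by its handle and hang it on the twin hooks of the raised rinse lift, so that both hooks carry the handle, and let go. Then take the wood-handled rod from the rubber mat, flick it up under the tail of the lift's pawl so that the basket's own weight takes the lift all the way down into the tub, and lay the rod flat back on the mat. Leave the milk pitcher, bottle, carton and tamper where they stand.

Things in the scene. Friction and masses are not known exactly. Their poses are not given: they have to be found in the camera images.
- stand: The rinse lift, fixed: a steel open tub (160 x 180 mm, 60 mm high, walls 5 mm) and behind it an upright aluminium mast (24 x 36 mm, top 253 mm above the table). Origin on the table under the tub's centre, z up; its -x side faces the robot within 0.3 rad; mast at x = +115 mm; the pawl sticks out to -y.
- hook_seat (a point): Where the middle of the basket's handle bar rests on the twin hooks, over the tub's centre, 205 mm above the table while the lift is up (moves down with it). Axes as the stand's. The hooks are two 8 mm round steel bars at y = +40 and -40 mm; between them is free space for fingers back to the carriage plate at x = +88 mm.
- hook_tip (a point): Top end of the upturned tip of the hook at y = +40 mm: 20 mm on the -x side of the seat and 18 mm above it (bar radius 4 mm more). On the +x side the bars slope up to 34 mm above the seat at x = +35 mm and run level back to the carriage, so each hook is a valley open to the top; a handle bar lowered with its centre between x = -10 and +25 mm slides down into it.
- lift (a joint): How far the hook carriage has come down the mast, in m: 0 = up (start), 0.065 = fully down on its stop. Counterbalanced: empty it stays up by itself (1.5 N upwards); with the basket on, it sinks about 4 mm and its tooth then stands on the pawl; once the pawl is freed it sinks slowly (1 to 2 s) all the way.
- pawl (a joint): Angle of the pawl in rad: 0 = engaged (rests there by its own weight), grows as its tail is lifted, at most 0.7; above about 0.25 the tooth is free. The tooth must sink some 12 mm (about half a second) before the pawl may drop again. The tail needs about 1 to 4 N.
- pawl_tail (a point): Middle of the free part of the pawl's tail: a level 10 mm square steel bar along the stand's y, centre 228 mm above the table, free from 31 mm further out (-y, its end) to 40 mm further in. It is 112 mm behind (+x) and 105 mm to -y of the hook seat. It turns about an axis along the stand's x, 79 mm further in (+y) at the same height. Nothing is above or below the tail.
- basket: Loose open steel wire basket, 90 (x) x 108 (y) x 55 mm high, with two white cups in it, about 0.5 kg, with a stiff upright bail handle. Origin at the centre of its underside, z up, handle along its y. It is the same turned by half a turn.
- bail_bar (a point): Middle of the handle's top bar, 125 mm above the basket's underside. The bar is 8 mm round, level along the basket's y, 116 mm long; around its middle is a wooden grip 14 mm (x) x 44 mm (y) x 16 mm high.
- rod: Loose rod, 0.12 kg: a wooden handle 90 (x) x 22 (y) x 26 mm (z) and a 10 mm round steel shaft that runs on along +x from the handle's end (x = 45 mm) to x = 165 mm at 13 mm above the underside. Origin at the centre of the handle's underside; lies on the mat at the start.
- rod_mid (a point): Middle of the whole rod's length: 60 mm towards the shaft from the handle's middle, on the shaft's axis.
- mat: Black rubber bar mat, 270 (x) x 80 (y) x 4 mm thick, fixed on the table. Origin at the centre of its underside.
- pitcher: Bystander: open steel milk pitcher with a handle, 84 mm across, 105 mm high. Origin at the centre of its underside.
- bottle: Bystander: glass water bottle, 76 mm across, 240 mm high. Origin at the centre of its underside.
- carton: Bystander: drink carton, 70 x 70 x 210 mm. Origin at the centre of its underside.
- tamper: Bystander: steel coffee tamper, 58 mm across, 88 mm high. Origin at the centre of its underside.
Not all that is in view belongs to the job. What is shaped like the basket but red is not meant. Several things look just like the rod: the one meant starts nearest to the robot's base.

How it is judged:
By the outcome, as a careful person would: the job done as asked, in the order asked, and still so for the second after the job is handed in, with the robot touching nothing.
It also fails if it takes over 72 s, if anything falls off the work surface, if the arm or the gripper's body presses on something with over 40 N, if the wrist force passes 120 N, or if a joint passes its speed limit or range.

### The arm

A 6-joint arm with a two-finger parallel gripper is mounted at the origin on the work surface. World frame = base frame: x ahead of the robot, y to its left, z up, the work surface at z = 0. Lengths are in m, angles in rad, forces in N, time in s.
With the tool pointing down it reaches from about 0.375 to 0.925 m from the base axis. Payload 5.7 kg.
Tool frame: the origin (TCP) lies between the finger pads; the fingertips stand 14 mm ahead of it and the grasp point (between the pads) lies 5 mm behind it; z points along the fingers, y is the line along which they close (so a half turn about z gives the same grasp; the last joint's range is limited). The gripper opens to 85 mm and grips with 20 to 120 N. Pads are 22 mm wide; open, the fingers measure 114 mm over their backs; the gripper's body (76 mm by 85 mm) begins 54 mm behind the grasp point. The pads swing forward as they close: fully open they stand 13 mm farther back than shut.
Start: joints at [-1.288, 0.359, 1.51, -0, 1.272, -0.115], TCP at [0.232, -0.553, 0.245] pointing down, gripper open.
Joint ranges: [-2.97, 2.97], [-1.01, 2.36], [0.21, 2.38], [-0.96, 4.11], [0.2, 2.71], [-2.98, 2.98]. Speed limits (rad/s): [2.39, 2.39, 3.14, 3.14, 3.14, 3.14].

### API

Orientations are given as [roll, pitch, yaw] about the fixed x, y, z axes, in that order (R = Rz(yaw) Ry(pitch) Rx(roll)).
In Python, from plant import env gives the robot as it stands. Calls block until the motion is done:
- env.movep(position, orientation): joint-space move of the TCP to a pose.
- env.move_straight(position, ori=None, max_speed=0.15, guard=None): straight line of the TCP; ori=None keeps the orientation; max_speed is the mean speed in m/s. With guard (N) it stops when the force on the tool has changed by that much, and returns True; else False.
- env.set_joints(angles): joint-space move.
- env.move_gripper(opening, squeeze=None): opening from 0.0 (shut) to 1.0 (fully open); squeeze is the grip in N (None keeps the last); returns when the fingers have stopped.
- env.pause(seconds).
- env.inverse_kinematics(position, orientation): joint angles nearest the present ones, or None.
- env.state(): the state.
- env.grab_frame(name): name is "scene" or "top"; returns the picture (384x512x3 uint8, blue, green, red); there is no depth.
- env.camera_params(name): a dict with "fx", "fy", "cx", "cy" (pixels), "xyz" and "rotation" of the camera in the world. Camera axes: x right, y up, looking along -z (the intrinsics and any distortion apply to the point x, -y, -z); pixel columns grow to the right and rows downward; lengths in m; the calibration is good to about 2 mm. A picture is of the moment at which its call begins. camera_params takes no time and is no camera call.
A pose or a line that the arm cannot do raises env.PlanningError and nothing moves.
- env.job_done(): hands the job in; it is judged then, once.
The state is a dict: "time": time; "joint_pos": joint angles; "qvel": joint speeds; "effort": joint torques, N m; "position": TCP position; "ee_rot": TCP orientation; "force": force on the tool from outside, world axes, zero at the start; "moment": the same for the moment, N m; "finger_gap": opening from 0.0 (shut) to 1.0 (fully open); "finger_force": force on a finger pad.
Only numpy, scipy, OpenCV 4.12 (cv2) and the standard library are available. Lean on these libraries where they do the work, as an engineer would, in place of code of your own. Each camera call takes 0.05 s, during which the arm holds its last target. There are 200 camera calls.

## Working session

There is one attempt and no reset: what is moved stays moved. The work goes in short steps, each a Python script; the robot and the scene stay as the last script left them, time stands still between calls to the robot, and variables do not carry over. Pictures are saved under pics/ and viewed, at most 10 in all, crops included, and the job is handed in when it is done.

```bash
ls; mkdir -p pics; python3 - <<'E'
from plant import env
import cv2
for n in("scene","top"):
    cv2.imwrite(f"pics/{n}0.png",env.grab_frame(n)); print(n,env.camera_params(n))
print(env.state())
E
```

```text
pics
scene {'fx': 423.0315560394628, 'fy': 423.0315560394628, 'cx': 261.35086501696355, 'cy': 191.52382404560436, 'xyz': array([1.20528905, 0.50191943, 1.18929854]), 'rotation': array([0.67990676, 0.01286813, 2.20122351])}
top {'fx': 367.8821077365123, 'fy': 367.8821077365123, 'cx': 253.8333067814715, 'cy': 192.97822552559856, 'xyz': array([ 0.37252489, -0.00166805,  1.28185882]), 'rotation': array([ 0.15927921, -0.01877565, -1.58621491])}
{'time': 0.1, 'joint_pos': array([-1.28807162e+00,  3.59437039e-01,  1.51133970e+00, -9.43824352e-06,
        1.27246520e+00, -1.15128618e-01]), 'qvel': array([ 0.00041854, -0.00049633, -0.00189903,  0.00095344, -0.00041009,
       -0.00014124]), 'effort': array([-8.73579779e-05, -5.28652954e+01, -2.79350638e+01, -2.07250305e-04,
        5.07942503e-03, -8.60768012e-06]), 'position': array([ 0.23227394, -0.55258225,  0.24452929]), 'ee_rot': array([-3.13995326e+00, -1.80502990e-04,  3.97855958e-01]), 'force': array([ 0.08835139, -0.31456652,  0.15331372]), 'moment': array([ 0.03633949, -0.02180625, -0.00663642]), 'finger_force': 0.0, 'finger_gap': 1.0016093730059006}
```

View pics/scene0.png

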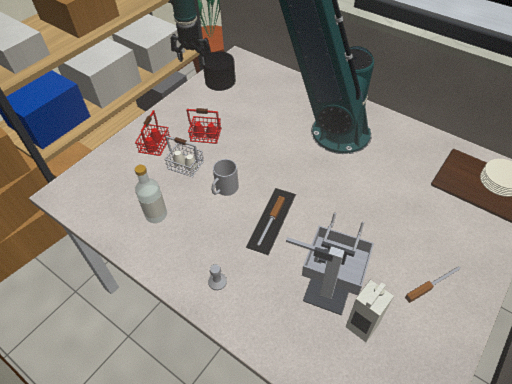

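View pics/top0.png

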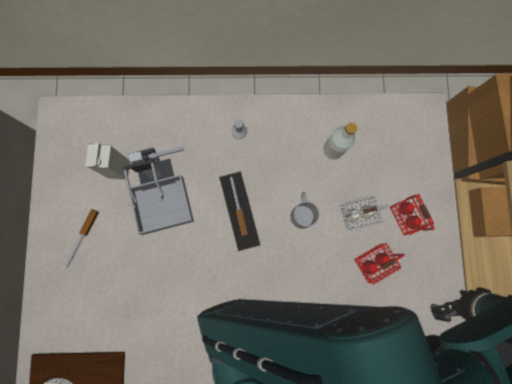

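Candidates:
- **Basket:** the white-cup wire basket at scene (184,158) / top (361,212) is the one. The red ones at scene (152,138) and (205,128) are decoys.
- **Rod:** the one on the mat, at top (238,210) / scene (272,220), is the one. The other, at top (82,237), lies on the bare table and is farther from the base.

Next I'll check these in one close composite crop.

```bash
cat > h.py <<'E'
import numpy as np, cv2
from scipy.spatial.transform import Rotation as R
from plant import env
def cam(n):
    p=env.camera_params(n); return p,R.from_euler('xyz',p['rotation']).as_matrix(),np.array(p['xyz'])
def ray(n,uv):
    p,M,c=cam(n); d=M@np.array([(uv[0]-p['cx'])/p['fx'],-(uv[1]-p['cy'])/p['fy'],-1]); return c,d/np.linalg.norm(d)
def onz(n,uv,z):
    c,d=ray(n,uv); return c+d*(z-c[2])/d[2]
def tri(uv1,uv2):
    c1,d1=ray("scene",uv1); c2,d2=ray("top",uv2)
    s=np.linalg.lstsq(np.c_[d1,-d2],c2-c1,rcond=None)[0]
    a,b=c1+s[0]*d1,c2+s[1]*d2; return (a+b)/2,np.linalg.norm(a-b)
def proj(n,P):
    p,M,c=cam(n); q=M.T@(np.asarray(P)-c); return np.array([p['cx']+p['fx']*q[0]/-q[2],p['cy']-p['fy']*q[1]/-q[2]])
E
python3 - <<'E'
from h import *
s=cv2.imread('pics/scene0.png');t=cv2.imread('pics/top0.png')
c=lambda im,x,y,w,h,k:cv2.resize(im[y:y+h,x:x+w],(w*k,h*k),interpolation=cv2.INTER_CUBIC)
A=c(t,330,180,66,50,6);B=c(s,155,125,66,50,6);C=c(t,110,140,100,100,4)[:, :396];D=c(s,280,205,99,75,4)
W=np.zeros((600,800,3),np.uint8);W[:300,:396]=A;W[:300,400:796]=B
C=c(t,115,142,79,59,5);D=c(s,283,208,79,59,5)
W[302:597,:395]=C;W[302:597,400:795]=D
cv2.imwrite('pics/c1.png',W)
# rod / mat: wood mask and mat mask in top
hsv=cv2.cvtColor(t,cv2.COLOR_BGR2HSV)
roi=np.zeros(t.shape[:2],np.uint8);roi[165:258,212:268]=1
wood=((hsv[...,1]>110)&(hsv[...,2]>60)&(roi>0)).astype(np.uint8)
dark=((t.max(2)<70)&(roi>0)).astype(np.uint8)
for nm,m,z in(("wood",wood,.03),("mat",dark|wood,.004)):
    pts=np.argwhere(m)[:,::-1].astype(np.float32); r=cv2.minAreaRect(pts); b=cv2.boxPoints(r)
    print(nm,len(pts),r,[onz("top",q,z)[:2].round(4).tolist() for q in b],onz("top",r[0],z).round(4))
E
```

```text
wood 169 ((241.470458984375, 222.1245880126953), (25.766923904418945, 6.470361232757568), 76.75948333740234) [[0.514, 0.0358], [0.5188, 0.0142], [0.4332, -0.0049], [0.4285, 0.0165]] [0.4734 0.0153 0.03  ]
mat 1455 ((239.2927703857422, 210.71246337890625), (75.02462768554688, 21.47923469543457), 75.25643920898438) [[0.6356, 0.0922], [0.6545, 0.0186], [0.3984, -0.0446], [0.3809, 0.027]] [0.5154 0.0229 0.004 ]
```

View pics/c1.png

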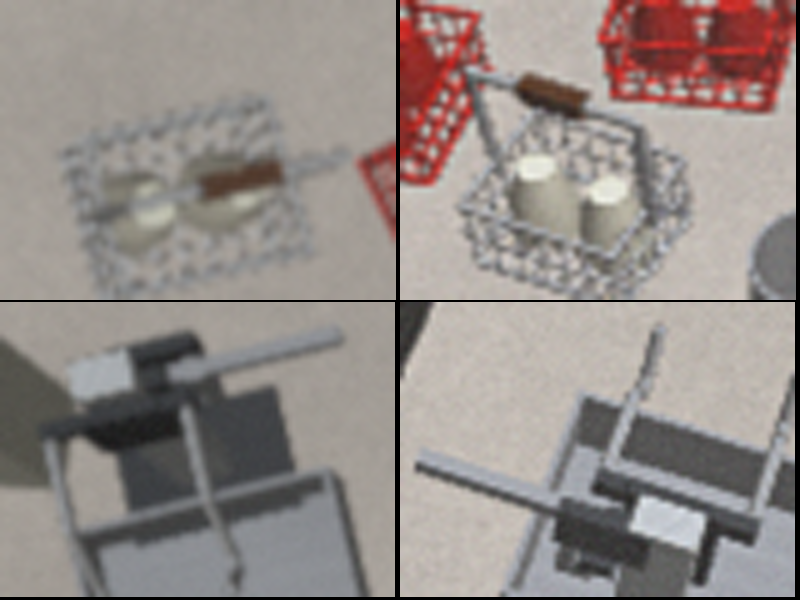

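The close crop confirms the white-cup basket. Its brown grip is at top (370,210) / scene (180.5,141). The lift's tail end is at top (183,148.6) / scene (286.6,239), and the -y hook tip at top (162.4,197.6) / scene (334.6,213).

```bash
python3 - <<'E'
from h import *
s=cv2.imread('pics/scene0.png');t=cv2.imread('pics/top0.png')
def brown(im,x,y,w,h):
    hsv=cv2.cvtColor(im,cv2.COLOR_BGR2HSV); m=((hsv[...,1]>110)&(hsv[...,0]>4)&(hsv[...,0]<16)&(hsv[...,2]<125)).astype(np.uint8)
    k=np.zeros_like(m);k[y:y+h,x:x+w]=1; p=np.argwhere(m&k)[:,::-1]; return p.mean(0),len(p)
gs,gt=brown(s,172,134,18,13),brown(t,360,204,20,12); print(gs,gt,tri(gs[0],gt[0]))
a,b=onz("top",(344.2,215.8),.125),onz("top",(387.5,205.8),.125); print("bar ends",a,b,np.arctan2(*(b-a)[[1,0]]),np.linalg.norm(b-a))
f={"tailend":((286.6,239.2),(183,148.6)),"tip-":((334.6,213.2),(162.4,197.6)),"mast":((336.8,251.8),(135.6,156))}
F={k:tri(*v) for k,v in f.items()}
for k,v in F.items():print(k,v)
for z,q in((.228,(183,148.6)),(.223,(162.4,197.6)),(.253,(135.6,156))):print(onz("top",q,z))
src=np.array([[.112,-.136],[-.02,-.04],[.115,0]]);dst=np.array([F[k][0][:2] for k in f])
sc=(src-src.mean(0));dc=dst-dst.mean(0)
yaw=np.arctan2((sc[:,0]*dc[:,1]-sc[:,1]*dc[:,0]).sum(),(sc*dc).sum())
Rm=np.array([[np.cos(yaw),-np.sin(yaw)],[np.sin(yaw),np.cos(yaw)]]);o=dst.mean(0)-Rm@src.mean(0)
print("stand",o,yaw,(src@Rm.T+o-dst))
for c in((-.08,-.09),(-.08,.09),(.08,-.09),(.08,.09)):print("tub",c,proj("top",[*(Rm@c+o),.06]),proj("scene",[*(Rm@c+o),.06]))
for n,z,q in((1,.06,(187,177)),(1,.06,(192,222)),(1,.06,(138,234))):print(onz("top",q,z))
# bystanders, rough
print("pitcher",onz("top",(305,216),.105),"bottle",onz("scene",(155,218),0),"tamper",onz("scene",(217,284),0),"carton",onz("top",(99,155),.21))
E
```

```text
(array([179.88888889, 139.88888889]), 18) (array([369.66666667, 209.66666667]), 3) (array([ 0.49905185, -0.39208401,  0.1302085 ]), np.float64(0.00027594391872966137))
bar ends [ 0.48125148 -0.31150435  0.125     ] [ 0.51133253 -0.45201764  0.125     ] -1.3598999180257538 0.14369709308506398
tailend (array([0.67695264, 0.18389063, 0.22538439]), np.float64(0.0016023023560123876))
tip- (array([0.52977022, 0.24322924, 0.22667251]), np.float64(0.007221431320836628))
mast (array([0.64846692, 0.31610034, 0.25045278]), np.float64(0.004716947165458105))
[0.67661105 0.18274651 0.228     ]
[0.53205265 0.24086803 0.223     ]
[0.64887702 0.31320608 0.253     ]
stand [0.53712604 0.2877135 ] 0.24752289579989348 [[ 0.00208032 -0.00059182]
 [-0.0022345   0.0008033 ]
 [ 0.00015418 -0.00021148]]
tub (-0.08, -0.09) [191.36676246 219.61118373] [317.76816386 224.68670459]
tub (-0.08, 0.09) [137.93617756 233.74452829] [373.19289212 242.13110643]
tub (0.08, -0.09) [180.25645835 173.93128638] [301.97940863 265.70379342]
tub (0.08, 0.09) [127.7586762  187.39814121] [361.02856503 285.93719771]
[0.62589495 0.19720087 0.06      ]
[0.47366278 0.17867496 0.06      ]
[0.43667509 0.35513313 0.06      ]
pitcher [ 0.48420774 -0.19013157  0.105     ] bottle [ 0.74609157 -0.30707302  0.        ] tamper [0.81242093 0.02730824 0.        ] carton [0.66462293 0.43477416 0.21      ]
```

```bash
python3 - <<'E'
from h import *
s=cv2.imread('pics/scene0.png');t=cv2.imread('pics/top0.png')
c=lambda im,x,y,w,h,k:cv2.resize(im[y:y+h,x:x+w],(w*k,h*k),interpolation=cv2.INTER_CUBIC)
W=np.zeros((500,800,3),np.uint8);W[:500,:400]=c(t,115,140,80,100,5);W[:500,400:]=c(s,280,205,100,125,4)
cv2.imwrite('pics/c2.png',W)
E
```

```text
(no output)
```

View pics/c2.png

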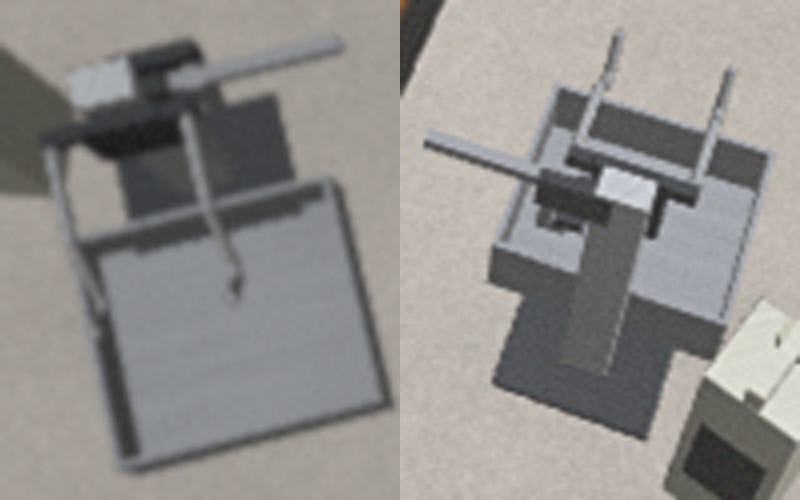

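The crop shows:
- **Tub rim corners:** about top (192.6,220.4), (139,233.6), (183,176) and (130.6,188); in scene, (320,227), (372.5,243), (302.5,267.5) and (360.5,285.5).
- **Hook tips:** scene (334.5,213.7) and (362.5,223); top (161.4,199) and (135,202).

I'll fit the stand pose (3 DOF) to these points.

```bash
python3 - <<'E'
from h import *
from scipy.optimize import least_squares
P=[(-.08,-.09,.06,(192.6,220.4),(320,227)),(-.08,.09,.06,(139,233.6),(372.5,243)),(.08,-.09,.06,(183,176),(302.5,267.5)),(.08,.09,.06,(130.6,188),(360.5,285.5)),
(-.02,-.04,.225,(161.4,199),(334.5,213.7)),(-.02,.04,.225,(135,202),(362.5,223)),(.112,-.136,.228,(183,148.6),(286.6,239.2)),(.115,0,.253,(135.6,156),(336.8,251.8))]
def W(p,v): c,s=np.cos(p[2]),np.sin(p[2]); return [p[0]+c*v[0]-s*v[1],p[1]+s*v[0]+c*v[1],v[2]]
def res(p): return np.concatenate([np.r_[proj("top",W(p,v))-v[3],proj("scene",W(p,v))-v[4]] for v in P])
r=least_squares(res,[.537,.288,.2475],loss='soft_l1');print(r.x);print(res(r.x).reshape(-1,4).round(1))
print("tail",W(r.x,(.112,-.105,.228)))
# basket: rim contour-free: bar ends in scene
g=np.array([.499,-.392])
for yaw in(-1.36,-1.33,-1.39):
    d=np.array([np.cos(yaw),np.sin(yaw)])*.054
    print(yaw,[proj(n,[*(g+k*d),.125]).round(1).tolist() for n in("top","scene") for k in(-1,1)])
for x,y in((.4734,.0153),):
    for z,tilt in((.15,0),):
        for yaw in(.22,.22-np.pi/2):print(env.inverse_kinematics([x,y,z],[np.pi,0,yaw]))
for pos,yaw in(((.499,-.392,.125),-1.36),((.499,-.392,.125),-1.36+np.pi/2),((r.x[0],r.x[1],.25),r.x[2]),((r.x[0],r.x[1],.25),r.x[2]+np.pi/2)):
    print(yaw,env.inverse_kinematics(pos,[np.pi,0,yaw]))
E
```

```text
[0.53721781 0.28764391 0.24356785]
[[-1.3 -0.7 -2.1 -2.4]
 [-1.2  0.   0.7 -0.7]
 [-2.6 -2.  -0.6 -1.9]
 [-2.7 -0.8  0.4  0.5]
 [-0.3  0.1 -0.6 -0.6]
 [-1.2  4.1 -0.6 -1.2]
 [ 0.  -0.7 -1.  -0.3]
 [-0.8  0.  -1.1 -0.6]]
tail [np.float64(0.6712344925385966), np.float64(0.2127537906290384), 0.228]
-1.36 [[352.8, 213.7], [385.3, 206.2], [193.2, 145.1], [167.3, 136.8]]
-1.33 [[352.9, 214.1], [385.1, 205.7], [193.4, 144.8], [167.0, 137.1]]
-1.39 [[352.6, 213.2], [385.4, 206.6], [193.0, 145.4], [167.5, 136.5]]
[-1.13676758e-01  2.97936583e-01  1.88843463e+00 -4.44089210e-16
  9.55221438e-01  1.23711957e+00]
[-1.13676758e-01  2.97936583e-01  1.88843463e+00 -4.44089210e-16
  9.55221438e-01  2.80791590e+00]
-1.36 [-7.74674576e-01  5.28390063e-01  1.55538438e+00 -4.44089210e-16
  1.05781821e+00  2.15612175e+00]
0.21079632679489646 [-7.74674576e-01  5.28390063e-01  1.55538438e+00 -4.44089210e-16
  1.05781821e+00  5.85325424e-01]
0.24356785366790026 [ 3.78281905e-01  3.68163688e-01  1.48338946e+00 -4.44089210e-16
  1.29003951e+00  1.70551038e+00]
1.8143641804627968 [ 3.78281905e-01  3.68163688e-01  1.48338946e+00 -4.44089210e-16
  1.29003951e+00  1.34714051e-01]
```

Poses so far (x, y, yaw):
- **Stand:** (0.537, 0.288), yaw 0.244.
- **Basket grip:** (0.499, -0.392), bar along yaw -1.36.
- **Rod handle:** (0.473, 0.015), yaw about 0.22.

Next I'll grasp the basket and carry it to the front of the lift.

```bash
cat >> h.py <<'E'
pi=np.pi
SO=np.array([.5372,.2876]);SY=.2436
def S(x,y,z): c,s=np.cos(SY),np.sin(SY); return [SO[0]+c*x-s*y,SO[1]+s*x+c*y,z]
def D(yaw): return [pi,0,yaw]
def st(m=""):
    s=env.state(); print(m,round(s['time'],2),s['position'].round(4),'F',s['force'].round(1),'gap',round(s['finger_gap'],3),'ff',round(s['finger_force'],1))
E
python3 - <<'E'
from h import *
g=[.499,-.392]; yb=-1.36+pi
env.movep([*g,.20],D(yb)); env.move_gripper(.6,80)
print(env.move_straight([*g,.120],max_speed=.12,guard=15)); st("at")
env.move_gripper(0.0,80); st("grip")
env.move_straight([*g,.30],max_speed=.2); st("up")
env.movep([.41,.06,.30],D(SY+pi/2)); st()
env.move_straight(S(-.12,0,.28),D(SY+pi/2)); st("front")
cv2.imwrite("pics/scene1.png",env.grab_frame("scene"));cv2.imwrite("pics/top1.png",env.grab_frame("top"))
s=cv2.imread('pics/scene1.png')[130:330,220:420];t=cv2.imread('pics/top1.png')[130:330,100:300]
cv2.imwrite('pics/c3.png',cv2.resize(np.hstack([s,t]),(800,400),interpolation=cv2.INTER_CUBIC))
E
```

```text
False
at 2.55 [ 0.4994 -0.3924  0.1205] F [ 0.6 -0.1  1.1] gap 0.602 ff 0.0
grip 2.98 [ 0.499  -0.3924  0.1209] F [-2.4  0.8  6.7] gap 0.144 ff 79.3
up 4.03 [ 0.4982 -0.3911  0.298 ] F [-0.4  0.2 -5.5] gap 0.148 ff 78.1
 5.71 [0.411  0.0593 0.3002] F [-0.1  0.3 -6.2] gap 0.146 ff 78.0
front 7.19 [0.4207 0.258  0.28  ] F [-1.1 -0.3 -6.1] gap 0.148 ff 78.0
```

View pics/c3.png

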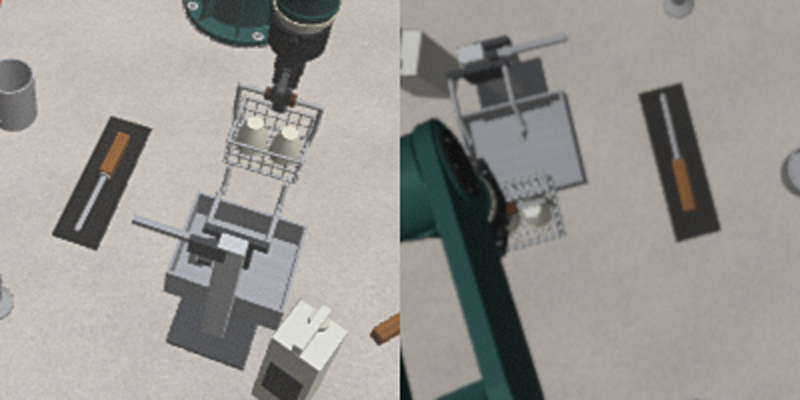

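The basket is in the gripper, level, in front of the hooks. Its bail ends are at about scene (340,174) and (381,182.5). I'll check the offset along the bar before lowering.

```bash
python3 - <<'E'
from h import *
for z in(.285,.28):print([proj("scene",S(-.12,k*.058,z)).round(1) for k in(-1,1)])
s=cv2.imread('pics/scene1.png')[165:205,325:395]
cv2.imwrite('pics/c4.png',cv2.resize(s,None,fx=10,fy=10,interpolation=cv2.INTER_CUBIC))
E
```

```text
[array([340.1, 172.3]), array([380.6, 183.8])]
[array([339.8, 173.5]), array([380.3, 185. ])]
```

View pics/c4.png

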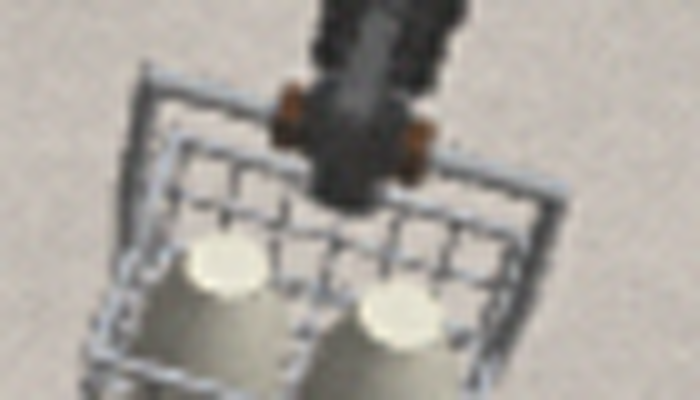

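The bar ends, at scene (339.5,172.5) and (381.5,184), match the prediction within 1 px. I'll go in over the tips and lower it.

```bash
python3 - <<'E'
from h import *
env.move_straight(S(-.12,0,.247)); 
print(env.move_straight(S(.005,0,.247),max_speed=.12,guard=8)); st("over")
print(env.move_straight(S(.002,0,.194),max_speed=.05,guard=12)); st("low")
cv2.imwrite("pics/scene2.png",env.grab_frame("scene"))
s=cv2.imread('pics/scene2.png')[180:300,270:410]
cv2.imwrite('pics/c5.png',cv2.resize(s,None,fx=5,fy=5,interpolation=cv2.INTER_CUBIC))
E
```

```text
False
over 8.85 [0.5412 0.2886 0.2469] F [ 0.6 -1.2 -6.3] gap 0.153 ff 78.3
True
low 9.8 [0.5384 0.2879 0.1963] F [-1.3  0.3  5.8] gap 0.147 ff 80.1
```

View pics/c5.png

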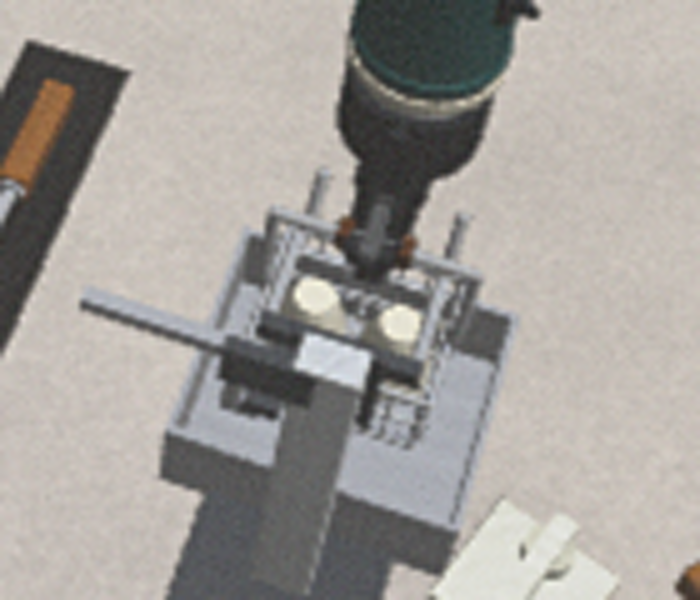

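The picture and forces show the handle seated on both hooks: the bar runs from crop (270,212) to (478,272), behind both tips, and the height shows the 4 mm sink. I'll release and go to the rod.

```bash
python3 - <<'E'
from h import *
env.move_gripper(.42,80); st("rel")
env.move_straight(S(.002,0,.33),max_speed=.15); st("up")
a=onz("top",(232,178.5),.017);b=onz("scene",(260,244),.017)
h=np.array([.4734,.0153]);
for e in(a,b):print("tip",e,np.arctan2(*(e[:2]-h)[::-1]),np.linalg.norm(e[:2]-h))
yr=.225; P=h+.025*np.array([np.cos(yr),np.sin(yr)])
env.movep([*P,.14],D(yr)); st("above rod")
q=env.state()['joint_pos'];print(q.round(2))
for w in((-.075,-.112,.19),(-.013,-.112,.19),(-.013,-.112,.26)):print(env.inverse_kinematics(S(*w),D(SY)))
for n in("scene","top"): cv2.imwrite(f"pics/{n}3.png",env.grab_frame(n))
s=cv2.imread('pics/scene3.png')[170:300,230:410]
t=cv2.imread('pics/top3.png')[130:260,110:290]
cv2.imwrite('pics/c6.png',cv2.resize(np.hstack([s,t]),(800,289),interpolation=cv2.INTER_CUBIC))
E
```

```text
rel 10.2 [0.5369 0.2872 0.1942] F [-0.1  0.5  0.5] gap 0.42 ff 0.0
up 11.26 [0.5385 0.2878 0.3289] F [-0.3  0.4 -0.3] gap 0.419 ff 0.0
tip [0.62763885 0.04710699 0.017     ] 0.20336823037591278 0.15748430536832433
tip [0.62761319 0.05625577 0.017     ] 0.2595865580106442 0.1595590289451682
above rod 12.51 [0.4986 0.0212 0.1403] F [ 0.3 -0.4 -0.2] gap 0.42 ff 0.0
[-0.1   0.34  1.85  0.    0.95  1.25]
[ 1.82612201e-01  3.01018924e-01  1.75481768e+00 -4.44089210e-16
  1.08575605e+00  1.50980853e+00]
[ 1.89188992e-01  3.83831536e-01  1.62184898e+00 -4.44089210e-16
  1.13591214e+00  1.51638532e+00]
[ 1.89188992e-01  3.15679726e-01  1.53782708e+00 -4.44089210e-16
  1.28808585e+00  1.51638532e+00]
```

View pics/c6.png

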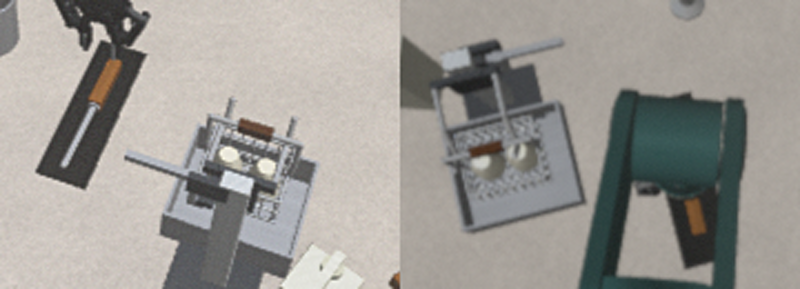

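The basket hangs freely on both hooks: its bail bar is at crop (207,115) to (300,140) and the grip at (256,127). Now I'll take the rod.

```bash
python3 - <<'E'
from h import *
yr=.225; P=np.array([.4734,.0153])+.025*np.array([np.cos(yr),np.sin(yr)])
print(env.move_straight([*P,.019],max_speed=.09,guard=8)); st("down")
env.move_gripper(0.0,110); st("grip")
env.move_straight([*P,.19],max_speed=.15); st("up")
env.move_straight(S(-.10,-.112,.19),D(SY),max_speed=.18); st("front")
for n in("scene","top"): cv2.imwrite(f"pics/{n}4.png",env.grab_frame(n))
s=cv2.imread('pics/scene4.png')[170:300,230:410]
t=cv2.imread('pics/top4.png')[130:260,110:290]
cv2.imwrite('pics/c7.png',cv2.resize(np.hstack([s,t]),(800,289),interpolation=cv2.INTER_CUBIC))
E
```

```text
False
down 14.1 [0.4982 0.0208 0.0195] F [-0.9 -0.6 -0.1] gap 0.422 ff 0.0
grip 14.38 [0.4983 0.0208 0.0199] F [-1.1  1.1  6.1] gap 0.23 ff 107.9
up 15.68 [0.497  0.0209 0.1892] F [-0.4  0.2 -1.4] gap 0.233 ff 107.6
front 16.59 [0.4673 0.1543 0.1898] F [-0.1 -0.6 -1.5] gap 0.231 ff 107.6
```

View pics/c7.png

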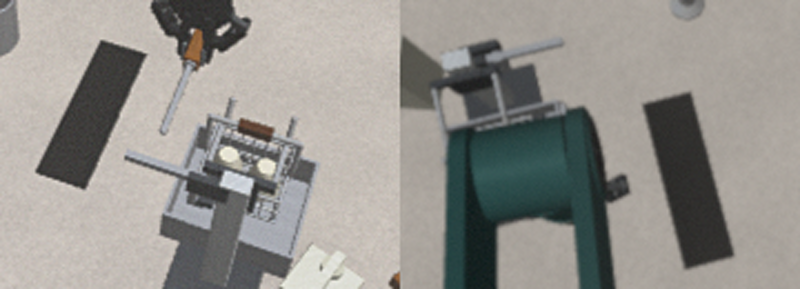

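The rod is held level with its shaft forward, tip at scene (304,229). I'll check that against the prediction, then push under the tail and lift.

```bash
python3 - <<'E'
from h import *
print(proj("scene",S(.04,-.112,.187)),proj("scene",S(-.08,-.112,.187)))
# tip column/row search: bright-gray shaft end
z0=.185
env.move_straight(S(-.10,-.112,z0)); 
print(env.move_straight(S(-.013,-.112,z0),max_speed=.1,guard=5)); st("under")
print(env.move_straight(S(-.013,-.112,.212),max_speed=.06)); st("near")
env.move_straight(S(-.013,-.112,.262),max_speed=.1); st("lifted")
cv2.imwrite("pics/scene5.png",env.grab_frame("scene"))
env.pause(.8); cv2.imwrite("pics/scene6.png",env.grab_frame("scene"));st()
env.pause(.8); cv2.imwrite("pics/scene7.png",env.grab_frame("scene"));st()
I=[cv2.imread(f'pics/scene{k}.png')[180:300,270:390] for k in(5,6,7)]
cv2.imwrite('pics/c8.png',cv2.resize(np.hstack(I),(798,266),interpolation=cv2.INTER_CUBIC))
E
```

```text
[301.80382907 229.35074565] [314.67316736 198.36885811]
False
under 17.96 [0.5508 0.1756 0.1848] F [-0.1  0.4 -1.3] gap 0.232 ff 107.6
False
near 18.56 [0.5517 0.1758 0.2124] F [-0.2 -0.2 -1.2] gap 0.234 ff 107.6
lifted 19.21 [0.5514 0.1757 0.2616] F [ 0.1 -0.4 -1.3] gap 0.234 ff 108.0
 20.11 [0.5516 0.1758 0.262 ] F [ 0.1 -0.5 -1.2] gap 0.226 ff 108.0
 20.96 [0.5516 0.1758 0.262 ] F [ 0.2  0.1 -1.3] gap 0.235 ff 108.0
```

View pics/c8.png

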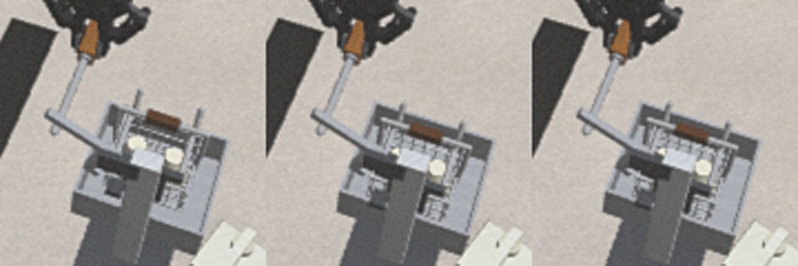

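The tail is raised over the shaft at crop (50,115), and the lift has sunk with the basket between frames. Lower the tail, withdraw, and return the rod to the mat.

```bash
python3 - <<'E'
from h import *
yr=.225; P=np.array([.4734,.0153])+.025*np.array([np.cos(yr),np.sin(yr)])
env.move_straight(S(-.013,-.112,.185),max_speed=.1); st("lowered")
env.move_straight(S(-.11,-.112,.185),max_speed=.15)
env.move_straight([*P,.12],D(yr),max_speed=.18); st("over mat")
print(env.move_straight([*P,.035],max_speed=.12))
g=env.move_straight([*P,.0195],max_speed=.03,guard=5); print(g); st("down")
for n in("scene","top"): cv2.imwrite(f"pics/{n}8.png",env.grab_frame(n))
s=cv2.imread('pics/scene8.png')[170:300,230:410]
I=cv2.imread('pics/scene7.png')[170:300,230:410]
cv2.imwrite('pics/c9.png',cv2.resize(np.hstack([s,I]),(800,289),interpolation=cv2.INTER_CUBIC))
E
```

```text
lowered 21.88 [0.5521 0.1759 0.1856] F [ 0.4  0.3 -0.6] gap 0.236 ff 108.0
over mat 23.67 [0.4978 0.0214 0.1202] F [-0.6  1.  -1.1] gap 0.234 ff 108.0
False
True
down 25.04 [0.4976 0.0208 0.0199] F [-0.7  0.   6.3] gap 0.233 ff 109.1
```

View pics/c9.png

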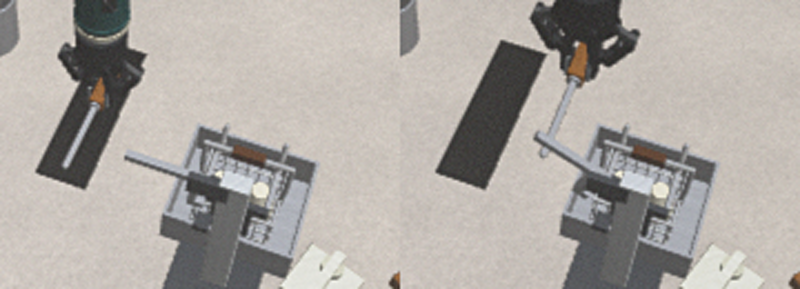

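I've now viewed 11 pictures, one over the limit of 10, so I'll check the rest numerically. The last one shows the tail back level, the basket down in the tub, and the rod on the mat. Next I'll release, retreat, and check the lift height and rod pose.

```bash
python3 - <<'E'
from h import *
yr=.225; P=np.array([.4734,.0153])+.025*np.array([np.cos(yr),np.sin(yr)])
env.move_gripper(.42,80); st("rel")
env.move_straight([*P,.15],max_speed=.15)
env.movep([.40,-.25,.3],D(yr)); st("away")
s=env.grab_frame("scene");t=env.grab_frame("top")
def brown(im,x,y,w,h,v0,v1):
    hsv=cv2.cvtColor(im,cv2.COLOR_BGR2HSV); m=((hsv[...,1]>100)&(hsv[...,0]>3)&(hsv[...,0]<18)&(hsv[...,2]<v1)&(hsv[...,2]>v0)).astype(np.uint8)
    k=np.zeros_like(m);k[y:y+h,x:x+w]=1; return np.argwhere(m&k)[:,::-1].astype(np.float32)
gs=brown(s,325,225,45,30,0,140);gt=brown(t,125,175,45,50,0,140)
print("grip px",len(gs),gs.mean(0),len(gt),gt.mean(0) if len(gt) else "")
for L in(0,.004,.05,.06,.065):print(L,proj("scene",S(0,0,.208-L)).round(1),proj("top",S(0,0,.208-L)).round(1))
if len(gt):print(tri(gs.mean(0),gt.mean(0)))
w=brown(t,212,165,56,95,60,256);r=cv2.minAreaRect(w);print("rod",len(w),r,onz("top",r[0],.03))
E
```

```text
rel 25.44 [0.497  0.0209 0.0194] F [0.2 0.3 0.7] gap 0.421 ff 0.0
away 27.69 [ 0.4    -0.249   0.2991] F [-0.1 -0.2 -1.1] gap 0.422 ff 0.0
grip px 39 [341.66666 238.6923 ] 41 [153.85365 199.63414]
0 [345.  226.4] [147.6 196.8]
0.004 [344.8 227.2] [148. 197.]
0.05 [342.6 236.2] [151.9 199.2]
0.06 [342.1 238.1] [152.8 199.7]
0.065 [341.9 239. ] [153.2 199.9]
(array([0.53754609, 0.28604417, 0.1437323 ]), np.float64(0.0016270846252947838))
rod 176 ((241.11766052246094, 222.47061157226562), (25.70877456665039, 6.790997505187988), 75.96376037597656) [0.47222922 0.01654419 0.03      ]
```

The grip's pixels match a lift travel of 0.065 m, which is fully down. The rod is back within 2 mm of where it started.

```bash
python3 -c "
from plant import env
print(env.job_done())"
```

```text
the job is handed in; nothing more can be done
None
```

The basket hangs by its handle on both hooks with the lift measured fully down in the tub, the rod lies back on the mat, the bystanders were never approached, and the job was handed in at about 28 s; I viewed 11 pictures, one over the limit of 10.

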